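# Free the wide tin from the cluster and shut it in its bay

### The arm

A 6-joint arm with a two-finger parallel gripper is mounted at the origin on the work surface. World frame = base frame: x ahead of the robot, y to its left, z up, the work surface at z = 0. Lengths are in m, angles in rad, forces in N, time in s.
With the tool pointing down it reaches from about 0.35 to 0.85 m from the base axis. Payload 8.1 kg.
Tool frame: the origin (TCP) lies between the finger pads; the fingertips stand 25 mm ahead of it and the grasp point (between the pads) lies 6 mm ahead of it (robot.tip_extent is the distance from the TCP to the fingertips, in m); z points along the fingers, y is the direction in which the jaws open and shut (so a half turn about z gives the same grasp; the last joint's range is limited). The gripper opens to 93 mm and grips with 3 to 60 N. Pads are 15 mm wide; open, the fingers measure 128 mm over their backs; the gripper's body (75 mm by 188 mm) begins 65 mm behind the grasp point.
Start: joints at [-1.401, 0.13, 1.488, -0, 1.523, -0.085], TCP at [0.151, -0.581, 0.244] pointing down, gripper open.
Joint ranges: [-2.96, 2.96], [-0.89, 2.26], [0.02, 2.5], [-1.34, 4.48], [0, 2.73], [-2.66, 2.66]. Speed limits (rad/s): [2.39, 2.39, 2.79, 3.14, 3.14, 3.14].

### API

Orientations are given as a rotation vector (axis times angle).
In Python, from plant import robot gives the robot as it stands.
- The arm moves only by the tool drive_tool, never from a script. Its argument "increments" is a list of rows, each a list of 7 numbers: the closure, from 0 (fully open) to 1 (shut), then the shift along the world's x, y, z in units of 25 mm (1.0 is 25 mm), then the turn, a rotation vector about the world's x, y, z in rad. In form: [[gripper, dx, dy, dz, rx, ry, rz], ...]. A call has 1 to 20 rows; each row is the pose to reach, as a shift and turn from the pose commanded when the call began; what a row does not reach only later rows make up. A row lasts 1/12 s, in which the tool goes at most 41.7 mm and 7.16 degrees, less where a joint would pass 70% of its speed; a pose out of reach is approached as far as the arm can. A call with a gripper value outside its range is refused whole. The fingers move at their own pace and stop on an object; "squeeze" is the grip in N (left out, the last holds). Time passes only in rows, so rows that repeat a pose let the fingers close. It gives the time, the measured TCP pose, the force and the opening at its end, in the units of the state.
- robot.read_state(): the state, without advancing time (a new reading comes with each control period).
- robot.read_camera(name): name is "scene" or "top" or "wrist"; returns a dict with "image" (420x560x3 uint8, red, green, blue), "fx", "fy", "cx", "cy" (pixels), "T" (4x4, takes a point from camera to world coordinates); the wrist camera has in their place "mount" (4x4, takes a point from camera to tool coordinates, whose origin is the TCP and whose axes are the flange's). Camera axes: x right, y down, z forward; pixel columns grow to the right and rows downward; lengths in m; the calibration is good to about 2 mm. The wrist camera is an equidistant fisheye: a pixel r from the principal point sees the ray r / f radians off the axis. A picture is of the moment at which its call begins: read the wrist's pose just before it. There is no depth.
- robot.close_job(): hands the job in, once; it reports no verdict.
The state is a dict: "t": time; "q": joint angles; "dq": joint speeds; "joint_torque": joint torques, N m; "tool_pos": TCP position; "orientation": TCP orientation; "force": force on the tool from outside, world axes, zero at the start; "wrist_torque": the same for the moment, N m; "opening": finger opening in m.
Only numpy, scipy, OpenCV 4.12 (cv2) and the standard library are available. Lean on these libraries where they do the work, as an engineer would, in place of code of your own. Each camera call takes 0.05 s, during which the arm holds its last target.

### The job

First slide the bay's gate fully open. Then push the wide flat tin out of the touching cluster, until it stands well clear of the others, and slide it on over the table all the way into the bay, never lifting it off the table and leaving the four narrow tins and the other things as they stand. Finally slide the gate fully shut behind it.

Things in the scene. Friction and masses are not known exactly. Their poses are not given: they have to be found in the camera images.
- wide_tin: The wide flat tin: a plain metal round tin, 78 mm across and 24 mm high, about 0.14 kg, too wide to grip. It stands flat on the table in the middle of the cluster. Origin: centre of its underside; z up, its x and y mean nothing as it is round.
- tin_a: Narrow tall tin of the same plain metal, 50 mm across and 42 mm high, about 0.15 kg, upright, touching the wide tin on its left (+y side). Origin: centre of its underside. Leave it standing where it is (it may be shifted by no more than about a centimetre).
- tin_b: Narrow tin like tin_a, touching the wide tin on its right (-y side). Origin: centre of its underside. The line tin_b to tin_a passes 13 mm nearer the robot than the wide tin's centre; square to that line, away from the robot, the wide tin is free to slide out, and its back is open between tin_a and tin_b (76 mm gap, open to the table). Leave in place.
- tin_c: Narrow tall tin like tin_a, touching tin_a on tin_a's outer side. Origin: centre of its underside. Leave in place.
- tin_d: Narrow tall tin like tin_a, touching tin_b on tin_b's outer side, somewhat nearer to the robot. Origin: centre of its underside. Leave in place.
- bay: Low plywood bay fixed beyond the cluster: three walls 12 mm thick, 30 mm high, the table as floor, no roof; inside 100 mm wide (y), 104 mm deep (x). Origin: centre of the inside, table level. x points into it, away from the robot; the mouth is at x = -52 mm. Gate at x = -64 to -54; its 12 mm high guide spans x -69 to -49, y 62 to 212; a 30 mm high end stop x -70 to -48, y -58 to -66.
- gate (a joint): Travel of the wooden sliding gate along the bay's +y, m: 0 = fully shut across the mouth, 0.115 = fully open (mouth all free). It starts shut or nearly so. It slides with about 1 to 2 N of friction and stays where it is left. The gate is a bar 10 mm thick, 155 mm long, its top 30 mm above the table.
- gate_knob (a point): Middle of the gate's upright round wooden knob, 18 mm thick, which rises from the bar's top (30 mm above the table) to 68 mm; this point is 52 mm above the table. It moves with the gate; with the gate shut it lies at x = -59, y = +80 mm in the bay's frame. Hook or push it along the bay's y axis.
- spool: Bystander: empty wooden thread spool, 40 mm across, 50 mm high, upright. Origin: centre of its underside. Leave alone.
- glue: Bystander: white closed bottle, 48 mm across, 110 mm high, upright. Origin: centre of its underside. Leave alone.
- scissors: Bystander: scissors lying flat, about 170 mm long, 60 mm wide and 9 mm high, blades along its +x. Origin: at the pivot, table level. Leave alone.
Mind the look-alikes: they are no part of the job. What is shaped like the wide_tin but blue or turquoise is not meant.

How it is judged:
By the outcome, as a careful person would: the job done as asked, in the order asked, and still so for the second after the job is handed in, with the robot touching nothing.
It also fails if it takes over 72 s, if anything falls off the work surface, if the arm or the gripper's body presses on something with over 40 N, if the wrist force passes 120 N, or if a joint passes its speed limit or range.

## Working session

There is one attempt and no reset: what is moved stays moved. The work goes in short steps, Python scripts to look and compute and a tool call to move; the robot and the scene stay as the last step left them, time stands still between calls to the robot, and variables do not carry over. Pictures are saved under pics/ and viewed, and the job is handed in when it is done.

Besides the shell and the picture viewer there is one more tool, called after ">>>" as a command line: name --pt "numbers of a row" for each row, then --argument value for the rest. drive_tool: Moves the arm, as the interface text tells. Its arguments: {"type":"object","properties":{"increments":{"type":"array"},"squeeze":{"type":"number"}},"required":["increments"]}

```bash
mkdir -p pics; ls; python3 - <<'E'
from plant import robot
import cv2,numpy as np
print(robot.read_state())
for n in ["scene","top","wrist"]:
    c=robot.read_camera(n)
    cv2.imwrite(f"pics/{n}0.png",c["image"][:,:,::-1])
    print(n,{k:v for k,v in c.items() if k!="image"})
E
```

```text
pics
{'t': 0.0, 'q': array([-1.40141918e+00,  1.31168280e-01,  1.48925883e+00,  1.19010271e-05,
        1.52299660e+00, -8.53780672e-02]), 'dq': array([ 0.00085479,  0.00094313, -0.00052148,  0.00041758,  0.00141735,
       -0.00118514]), 'joint_torque': array([-8.16250249e-04, -5.59844685e+01, -4.91764319e+01,  7.67007843e-02,
        3.53696581e-02, -1.50082792e-04]), 'tool_pos': array([ 0.15115616, -0.58011401,  0.24259439]), 'orientation': array([-3.11432584e+00, -3.98853944e-01,  1.02049005e-04]), 'force': array([-0.27950613,  0.44447424, -0.83798252]), 'wrist_torque': array([0.04498753, 0.02451461, 0.00867726]), 'opening': 0.09288201766921196}
scene {'fx': 504.2401289860089, 'fy': 504.2401289860089, 'cx': 277.9918687289127, 'cy': 205.7043282510448, 'T': array([[-3.08361059e-01,  5.49038109e-01, -7.76833709e-01,
         1.42788031e+00],
       [ 9.51269391e-01,  1.78018767e-01, -2.51785353e-01,
         3.08827246e-01],
       [ 5.12248186e-05, -8.16618928e-01, -5.77177203e-01,
         7.36036378e-01],
       [ 0.00000000e+00,  0.00000000e+00,  0.00000000e+00,
         1.00000000e+00]])}
top {'fx': 381.01505957672543, 'fy': 381.01505957672543, 'cx': 283.074723019798, 'cy': 209.4580274816274, 'T': array([[ 0.01153533, -0.98621289,  0.16507901,  0.38514051],
       [-0.9997253 , -0.01474312, -0.01821973,  0.01434855],
       [ 0.02040231, -0.16482349, -0.98611204,  0.85635696],
       [ 0.        ,  0.        ,  0.        ,  1.        ]])}
wrist {'fx': 325.19226210127806, 'fy': 325.19226210127806, 'cx': 279.55023609563693, 'cy': 212.00963240758074, 'mount': array([[ 1.56025945e-04, -9.64430736e-01, -2.64335641e-01,
         7.43902991e-02],
       [ 9.99999749e-01,  3.33070902e-04, -6.24955111e-04,
        -5.95556895e-05],
       [ 6.90768429e-04, -2.64335477e-01,  9.64430546e-01,
        -1.41446350e-01],
       [ 0.00000000e+00,  0.00000000e+00,  0.00000000e+00,
         1.00000000e+00]])}
```

View pics/top0.png

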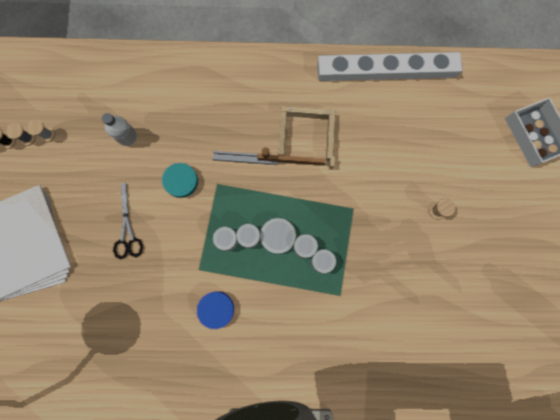

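View pics/scene0.png

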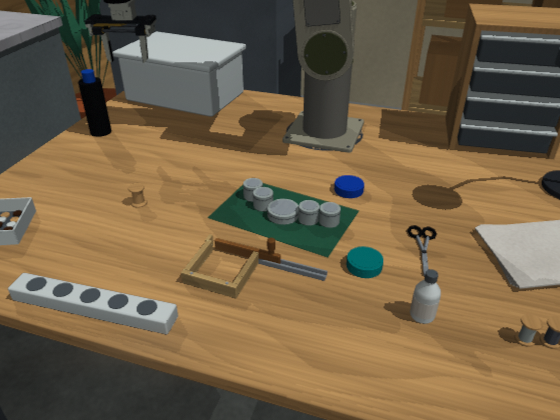

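```bash
cat > h.py <<'E'
import numpy as np,cv2
from plant import robot
def cam(n):
    return robot.read_camera(n)
def back(c,u,v,z):
    T=c["T"]; d=T[:3,:3]@np.array([(u-c["cx"])/c["fx"],(v-c["cy"])/c["fy"],1.]); o=T[:3,3]
    return o+d*(z-o[2])/d[2]
def proj(c,p):
    T=c["T"]; q=T[:3,:3].T@(np.asarray(p,float)-T[:3,3]); return np.array([c["fx"]*q[0]/q[2]+c["cx"],c["fy"]*q[1]/q[2]+c["cy"]])
def crop(im,x0,y0,x1,y1,s,name):
    cv2.imwrite(name,cv2.resize(im[y0:y1,x0:x1,::-1],None,fx=s,fy=s,interpolation=cv2.INTER_CUBIC))
def circ(c,x,y,z,r,n=72):
    a=np.linspace(0,2*np.pi,n); return np.array([proj(c,[x+r*np.cos(t),y+r*np.sin(t),z]) for t in a])
E
python3 - <<'E'
from h import *
c=cam("top")
crop(c["image"],190,180,360,300,4.7,"pics/topA.png")
crop(c["image"],200,95,350,180,5,"pics/topB.png")
E
```

```text
(no output)
```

View pics/topA.png

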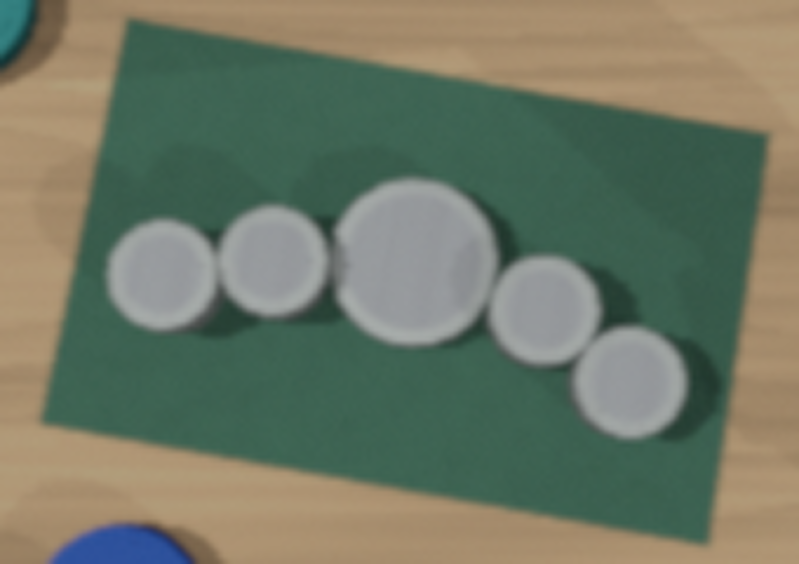

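View pics/topB.png

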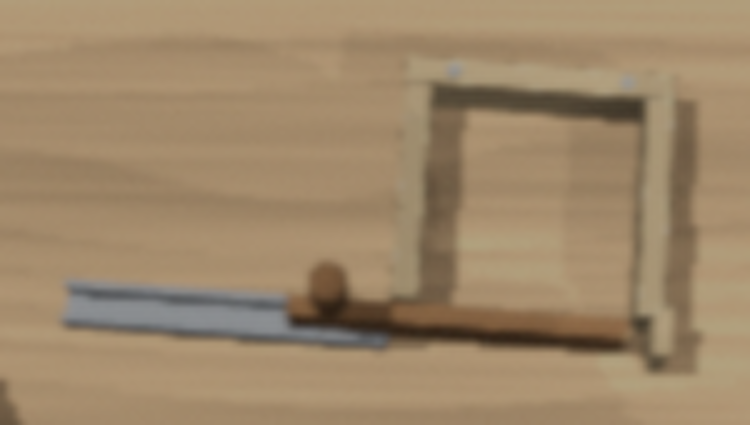

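```bash
cat >> h.py <<'E'
def cr(u,v,x0,y0,s): return x0+(u+.5)/s-.5, y0+(v+.5)/s-.5
E
python3 - <<'E'
from h import *
from scipy.optimize import least_squares
c=cam("top")
P={}
for n,(u,v,z) in dict(wide=(415,262,.024),a=(274,261,.042),b=(544,310,.042),c=(162,274,.042),d=(630,382,.042)).items():
    P[n]=back(c,*cr(u,v,190,180,4.7),z); print(n,P[n].round(4))
for i,j in ["wide a".split(),"wide b".split(),"a c".split(),"b d".split(),"a b".split()]: print(i,j,np.linalg.norm((P[i]-P[j])[:2]).round(4))
obs=[((64,62,30),(408,58)),((64,-62,30),(672,73)),((52,50,30),(432,85)),((52,-50,30),(642,101)),((-49,212,12),(66,284)),((-69,212,12),(66,325))]
def f(p):
    r=[]
    for l,o in obs:
        l=np.array(l)/1000
        w=[p[0]+l[0]*np.cos(p[2])-l[1]*np.sin(p[2]),p[1]+l[0]*np.sin(p[2])+l[1]*np.cos(p[2]),l[2]]
        r+=list(proj(c,w)-cr(*o,200,95,5))
    return np.array(r)
s=least_squares(f,[.6,-.05,0]); print(s.x,s.fun.round(2))
k=back(c,*cr(328,266,200,95,5),.068)
x,y,t=s.x; d=k[:2]-[x,y]; print("knob",k,"local",d[0]*np.cos(t)+d[1]*np.sin(t),-d[0]*np.sin(t)+d[1]*np.cos(t))
im=c["image"].copy()
im=cv2.resize(im[90:300,180:360],None,fx=4,fy=4,interpolation=cv2.INTER_CUBIC)
def dr(pts,col):
    q=((np.array(pts)-[180,90]+.5)*4-.5).round().astype(int); cv2.polylines(im,[q.reshape(-1,1,2)],True,col,1)
for n in P:
    w=n=="wide"; dr(circ(c,P[n][0],P[n][1],.024 if w else .042,.039 if w else .025),(255,0,0))
def W(lx,ly,z): return proj(c,[x+lx*np.cos(t)-ly*np.sin(t),y+lx*np.sin(t)+ly*np.cos(t),z])
dr([W(*q,.03) for q in [(-.052,.062),(.064,.062),(.064,-.062),(-.052,-.062)]],(255,0,0))
dr([W(*q,.03) for q in [(-.052,.05),(.052,.05),(.052,-.05),(-.052,-.05)]],(0,0,255))
dr([W(*q,.012) for q in [(-.069,.212),(-.049,.212),(-.049,.062),(-.069,.062)]],(255,0,255))
dr([W(*q,.03) for q in [(-.07,-.058),(-.048,-.058),(-.048,-.066),(-.07,-.066)]],(255,0,255))
dr(circ(c,k[0],k[1],.068,.009),(0,255,0))
cv2.imwrite("pics/ov.png",im[:600,:,::-1])
# others
for n,(u,v,z) in dict(blue=(215,310,.024),teal=(180,180,.024),glue=(109,119,.11)).items(): print(n,back(c,u,v,z).round(3))
E
```

```text
wide [0.4668 0.0096 0.024 ]
a [0.4646 0.0739 0.042 ]
b [ 0.444  -0.0492  0.042 ]
c [0.458  0.1245 0.042 ]
d [ 0.412  -0.0882  0.042 ]
wide a 0.0643
wide b 0.0631
a c 0.051
b d 0.0504
a b 0.1248
[ 0.69786386 -0.05198553 -0.04695904] [-0.33 -0.07  0.52  0.36 -0.23 -0.23  1.14 -0.66 -0.15  0.17 -0.93  0.35]
knob [0.65120984 0.03985009 0.068     ] local -0.05091351678276185 0.08954436460201574
blue [0.307 0.14  0.024]
teal [0.588 0.23  0.024]
glue [0.693 0.359 0.11 ]
```

View pics/ov.png

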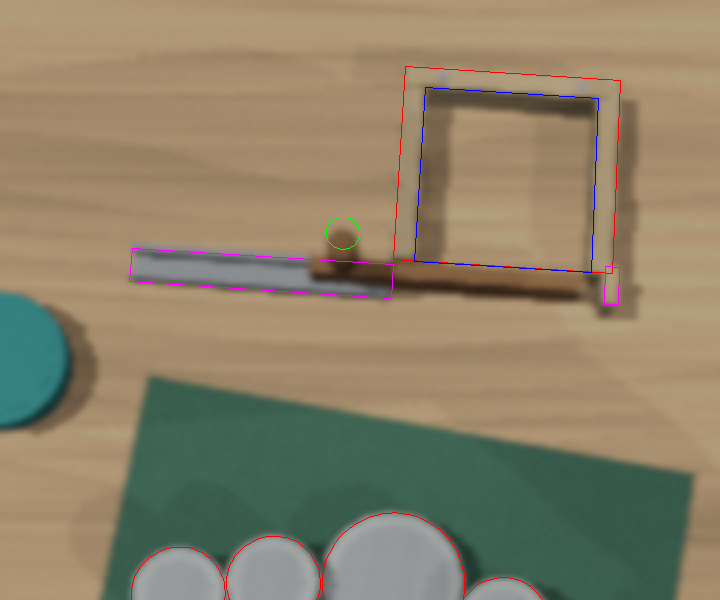

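```bash
cat > ov.py <<'E'
from h import *
import sys
def overlay(c,bay,gate,tins,x0,y0,x1,y1,s,name):
    x,y,t=bay
    im=cv2.resize(c["image"][y0:y1,x0:x1],None,fx=s,fy=s,interpolation=cv2.INTER_CUBIC)
    def dr(pts,col):
        q=((np.array(pts)-[x0,y0]+.5)*s-.5).round().astype(int); cv2.polylines(im,[q.reshape(-1,1,2)],True,col,1)
    def W(lx,ly,z): return proj(c,[x+lx*np.cos(t)-ly*np.sin(t),y+lx*np.sin(t)+ly*np.cos(t),z])
    def rect(a,b,cc,d,z,col): dr([W(a,cc,z),W(b,cc,z),W(b,d,z),W(a,d,z)],col)
    rect(-.052,.064,-.062,.062,.03,(255,0,0)); rect(-.052,.052,-.05,.05,.03,(0,0,255))
    rect(-.069,-.049,.062,.212,.012,(255,0,255)); rect(-.07,-.048,-.066,-.058,.03,(255,0,255))
    if gate is not None:
        k=np.array([x-.059*np.cos(t)-(.08+gate)*np.sin(t),y-.059*np.sin(t)+(.08+gate)*np.cos(t)])
        dr(circ(c,k[0],k[1],.068,.009),(0,255,0))
    for a,b,z,r in tins: dr(circ(c,a,b,z,r),(255,0,0))
    cv2.imwrite(name,im[:,:,::-1])
E
python3 - <<'E'
from ov import *
bay=(.6975,-.051,-.047)
tins=[(.4668,.0096,.024,.039),(.4646,.0739,.042,.025),(.444,-.0492,.042,.025)]
overlay(cam("scene"),bay,.01,tins,170,170,370,320,4,"pics/os.png")
overlay(cam("top"),bay,.01,tins,200,90,360,180,5,"pics/ot.png")
E
```

```text
(no output)
```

View pics/os.png

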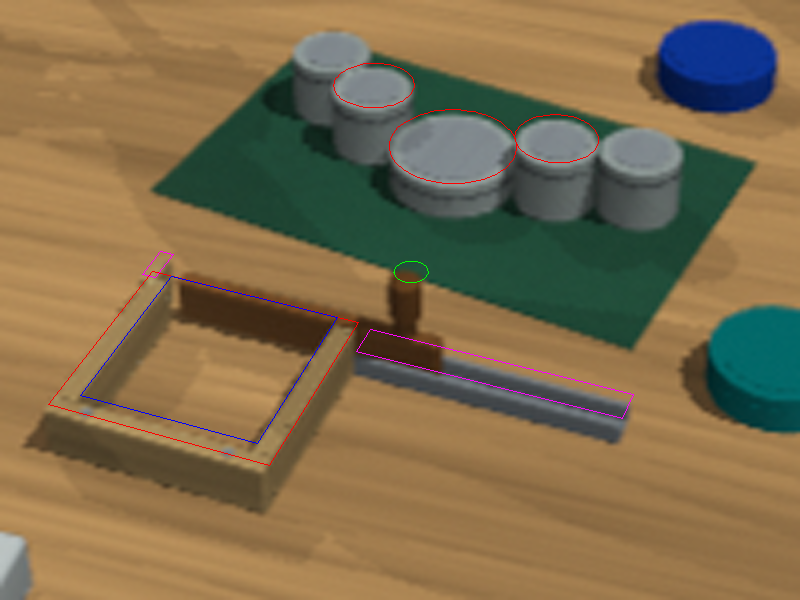

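View pics/ot.png

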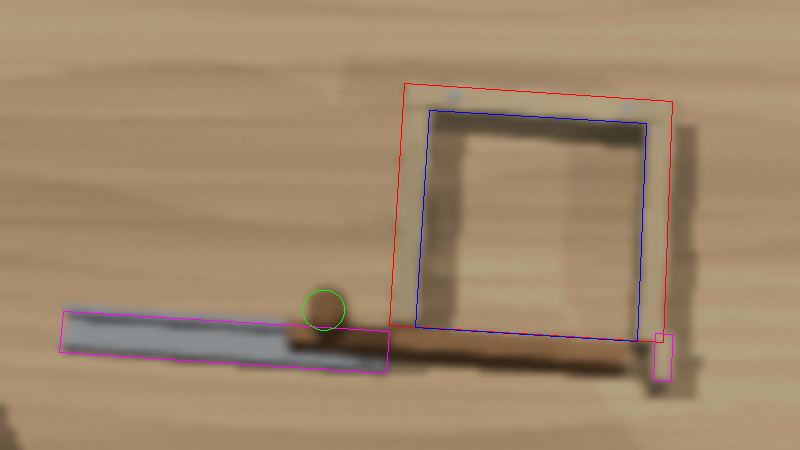

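>>> drive_tool --pt "0.57 19.68 24.9 -1.76 0 0 -0.302" --pt "0.57 19.68 24.9 -1.76 0 0 -0.302" --pt "0.57 19.68 24.9 -1.76 0 0 -0.302" --pt "0.57 19.68 24.9 -1.76 0 0 -0.302" --pt "0.57 19.68 24.9 -1.76 0 0 -0.302" --pt "0.57 19.68 24.9 -1.76 0 0 -0.302" --pt "0.57 19.68 24.9 -1.76 0 0 -0.302" --pt "0.57 19.68 24.9 -1.76 0 0 -0.302" --pt "0.57 19.68 24.9 -1.76 0 0 -0.302" --pt "0.57 19.68 24.9 -1.76 0 0 -0.302" --pt "0.57 19.68 24.9 -1.76 0 0 -0.302" --pt "0.57 19.68 24.9 -1.76 0 0 -0.302" --pt "0.57 19.68 24.9 -1.76 0 0 -0.302" --pt "0.57 19.68 24.9 -1.76 0 0 -0.302" --pt "0.57 19.68 24.9 -1.76 0 0 -0.302" --pt "0.57 19.68 24.9 -1.76 0 0 -0.302" --pt "0.57 19.68 24.9 -1.76 0 0 -0.302" --pt "0.57 19.68 24.9 -1.76 0 0 -0.302" --pt "0.57 19.68 24.9 -1.76 0 0 -0.302" --pt "0.57 19.68 24.9 -1.76 0 0 -0.302"

```text
t: 2.02
tool_pos: [0.6452, 0.0478, 0.1976]
orientation: [-3.139, 0.067, 0.002]
force: [0.5, -0.6, -0.5]
opening: 0.0399
```

```bash
cat >> h.py <<'E'
from scipy.spatial.transform import Rotation as Ro
def wback(c,s,u,v,z):
    d=np.array([u-c["cx"],v-c["cy"]]); r=np.linalg.norm(d); th=r/c["fx"]
    ray=np.array([*(d/max(r,1e-9)*np.sin(th)),np.cos(th)])
    M=c["mount"]; R=Ro.from_rotvec(s["orientation"]).as_matrix()
    o=R@M[:3,3]+s["tool_pos"]; w=R@(M[:3,:3]@ray); return o+w*(z-o[2])/w[2]
def wproj(c,s,p):
    M=c["mount"]; R=Ro.from_rotvec(s["orientation"]).as_matrix()
    q=M[:3,:3].T@(R.T@(np.asarray(p,float)-s["tool_pos"])-M[:3,3])
    th=np.arctan2(np.hypot(q[0],q[1]),q[2]); n=np.hypot(q[0],q[1])
    return np.array([c["cx"]+c["fx"]*th*q[0]/n,c["cy"]+c["fx"]*th*q[1]/n])
E
python3 - <<'E'
from h import *
s=robot.read_state(); c=cam("wrist"); print(s["tool_pos"],s["orientation"],s["t"])
im=c["image"][:,:,::-1].copy()
x,y,t=.6975,-.051,-.047
def Wd(lx,ly,z): return [x+lx*np.cos(t)-ly*np.sin(t),y+lx*np.sin(t)+ly*np.cos(t),z]
def dr(P,col): cv2.polylines(im,[np.array([wproj(c,s,p) for p in P]).round().astype(int).reshape(-1,1,2)],True,col,1)
dr([Wd(a,b,.03) for a,b in [(-.052,.05),(.052,.05),(.052,-.05),(-.052,-.05)]],(0,0,255))
k=Wd(-.059,.09,.068); dr([[k[0]+.009*np.cos(a),k[1]+.009*np.sin(a),.068] for a in np.linspace(0,6.28,30)],(0,255,0))
dr([Wd(a,b,.012) for a,b in [(-.069,.062),(-.049,.062),(-.049,.212),(-.069,.212)]],(255,0,255))
cv2.imwrite("pics/w1.png",im)
E
```

```text
[0.64519269 0.04777721 0.19756615] [-3.13863403e+00  6.72862975e-02  1.88964608e-03] 2.0167
```

View pics/w1.png

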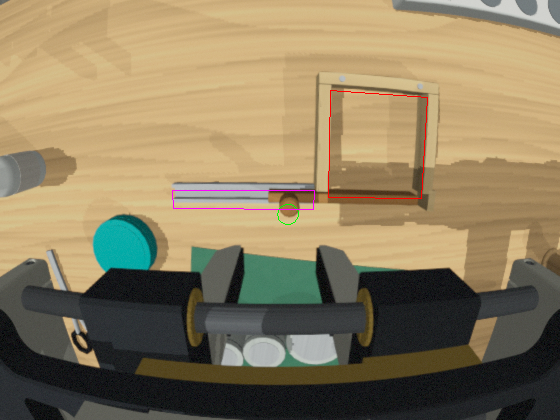

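```bash
python3 - <<'E'
from h import *
s=robot.read_state(); print(s["tool_pos"],s["orientation"],s["t"])
c=cam("wrist")
R=Ro.from_rotvec(s["orientation"]).as_matrix()
for p in [(.0075,.02,.025),(.0075,-.02,.025),(-.0075,.02,.025),(.0075,.0375,.025)]: print(p,wproj(c,s,s["tool_pos"]+R@np.array(p)))
# triangulate knob and corners: top vs scene vs wrist
print("wrist knob",wback(c,s,289,202,.068),"guide",wback(c,s,173,183,.012),wback(c,s,173,200,.012),"bay", wback(c,s,331,85,.03),wback(c,s,428,93,.03),wback(c,s,423,196,.03))
t=cam("top");sc=cam("scene")
crop(c["image"],150,60,450,280,2.6,"pics/w1c.png"); s=robot.read_state(); print(s["tool_pos"],s["t"])
crop(sc["image"],170,150,370,300,4,"pics/s1.png")
crop(t["image"],200,80,360,200,5,"pics/t1.png")
E
```

```text
[0.64416796 0.04568953 0.19783917] [-3.14000953e+00  6.73935802e-02  2.99469270e-03] 2.0667
(0.0075, 0.02, 0.025) [316.62906066 248.9492386 ]
(0.0075, -0.02, 0.025) [244.24875429 248.93679818]
(-0.0075, 0.02, 0.025) [315.54927025 273.2904831 ]
(0.0075, 0.0375, 0.025) [347.58562135 248.58013911]
wrist knob [0.65241488 0.0378847  0.068     ] guide [0.6650227  0.15850022 0.012     ] [0.64658469 0.16070707 0.012     ] bay [ 0.75517966 -0.00679199  0.03      ] [ 0.75058488 -0.10691963  0.03      ] [ 0.64431129 -0.10302085  0.03      ]
[0.64285774 0.04127902 0.19948723] 2.2167
```

View pics/w1c.png

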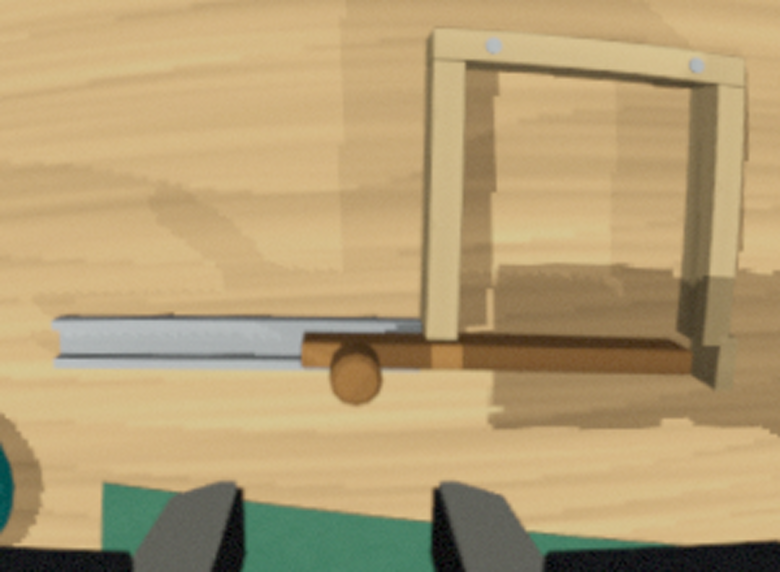

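View pics/s1.png

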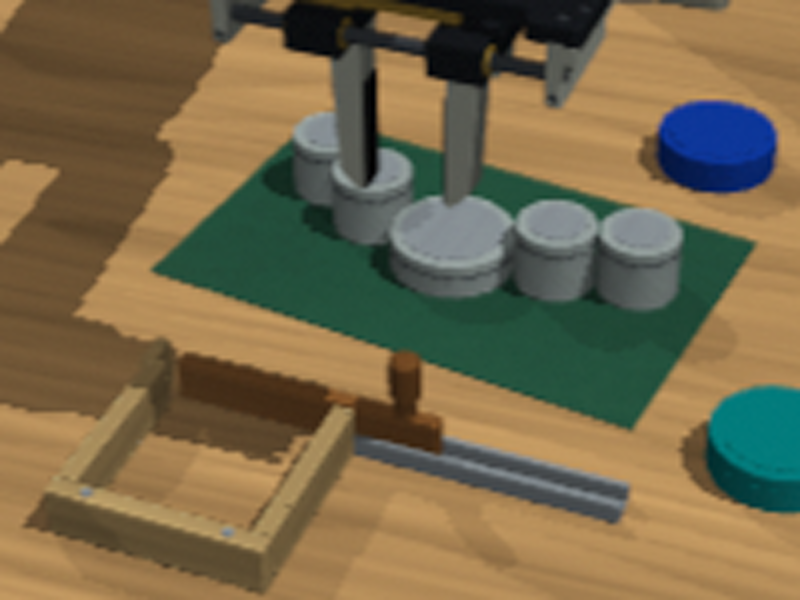

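```bash
cat > wov.py <<'E'
from h import *
import sys
def wov(bay,gate,name,tins=(),box=(150,60,450,280),sc=2.6):
    s=robot.read_state(); c=cam("wrist")
    x,y,t=bay; x0,y0,x1,y1=box
    im=cv2.resize(c["image"][y0:y1,x0:x1,::-1],None,fx=sc,fy=sc,interpolation=cv2.INTER_CUBIC)
    def Wd(lx,ly,z): return [x+lx*np.cos(t)-ly*np.sin(t),y+lx*np.sin(t)+ly*np.cos(t),z]
    def dr(P,col):
        q=np.array([wproj(c,s,p) for p in P]); q=((q-[x0,y0]+.5)*sc-.5).round().astype(int)
        cv2.polylines(im,[q.reshape(-1,1,2)],True,col,1)
    dr([Wd(a,b,.03) for a,b in [(-.052,.05),(.052,.05),(.052,-.05),(-.052,-.05)]],(0,0,255))
    k=Wd(-.059,.08+gate,.068); dr([[k[0]+.009*np.cos(a),k[1]+.009*np.sin(a),.068] for a in np.linspace(0,6.28,30)],(0,255,0))
    dr([Wd(a,b,.012) for a,b in [(-.069,.062),(-.049,.062),(-.049,.212),(-.069,.212)]],(255,0,255))
    for a,b,z,r in tins: dr([[a+r*np.cos(q),b+r*np.sin(q),z] for q in np.linspace(0,6.28,60)],(0,0,255))
    cv2.imwrite(name,im); print(s["t"],s["tool_pos"].round(4),s["orientation"].round(4),s["force"].round(1),s["opening"])
E
python3 -c "
from wov import *
wov((.6975,-.051,-.047),.01,'pics/w2.png')"
```

```text
2.2167 [0.6429 0.0413 0.1995] [ 3.1402e+00 -7.4000e-02 -9.0000e-04] [-0.2 -0.8  0.6] 0.039303417536494925
```

View pics/w2.png

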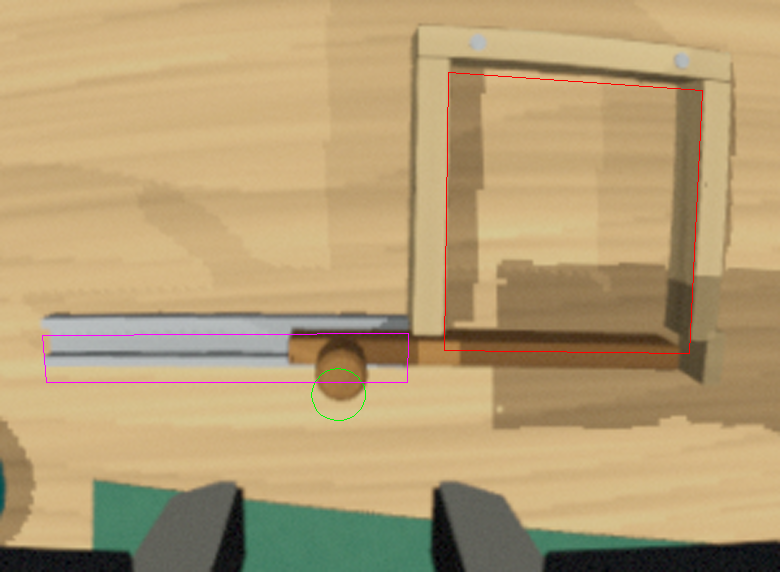

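```bash
python3 - <<'E'
from h import *
s=robot.read_state(); R=Ro.from_rotvec(s["orientation"]).as_matrix(); print(s["tool_pos"],R.round(3))
o=s["opening"]/2
for n,b,sc in [("scene",(220,120,320,230),6),("top",(230,100,330,200),6)]:
    c=cam(n); x0,y0,x1,y1=b
    im=cv2.resize(c["image"][y0:y1,x0:x1,::-1],None,fx=sc,fy=sc,interpolation=cv2.INTER_CUBIC)
    for sg in (1,-1):
        for z in (.025,-.01):
            P=[s["tool_pos"]+R@np.array([a,sg*b_,z]) for a,b_ in [(-.0075,o),(.0075,o),(.0075,o+.0175),(-.0075,o+.0175)]]
            q=np.array([proj(c,p) for p in P]); q=((q-[x0,y0]+.5)*sc-.5).round().astype(int)
            cv2.polylines(im,[q.reshape(-1,1,2)],True,(0,0,255),1)
    cv2.imwrite(f"pics/f_{n}.png",im)
E
```

```text
[0.64284471 0.04072944 0.19991482] [[ 0.999 -0.048  0.   ]
 [-0.048 -0.999 -0.   ]
 [ 0.     0.    -1.   ]]
```

View pics/f_scene.png

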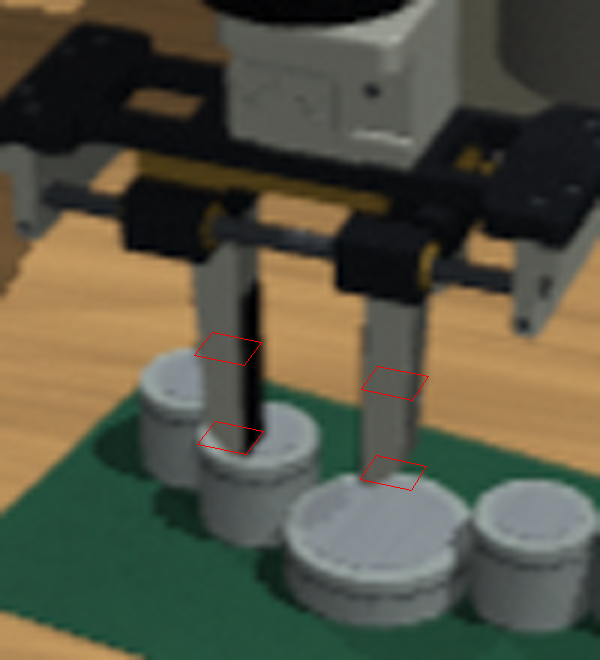

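View pics/f_top.png

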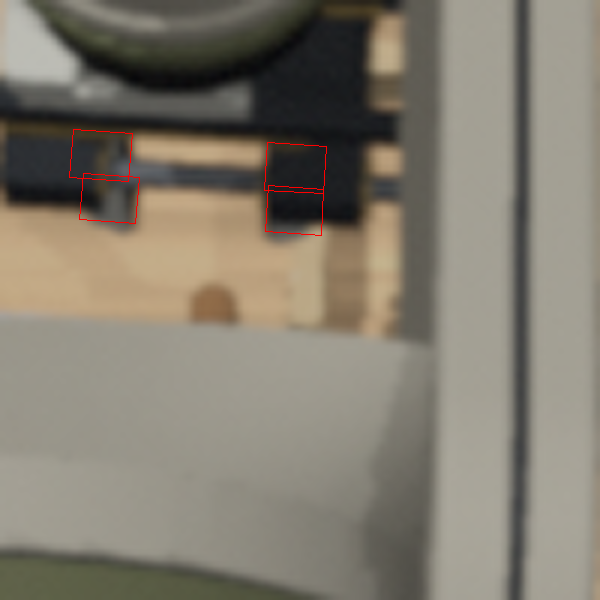

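>>> drive_tool --pt "0.57 0.03 0 -1 0 0 0" --pt "0.57 0.06 0 -2 0 0 0" --pt "0.57 0.08 0 -3 0 0 0" --pt "0.57 0.08 0 -4 0 0 0" --pt "0.57 0.08 0 -4.7 0 0 0" --pt "0.57 0.08 0 -5.2 0 0 0" --pt "0.57 0.08 0 -5.4 0 0 0" --pt "0.57 0.08 0 -5.4 0 0 0"

```text
t: 3.03
tool_pos: [0.6444, 0.0412, 0.0638]
orientation: [3.141, -0.076, -0.002]
force: [0.5, -0.5, 0.5]
opening: 0.04
```

```bash
python3 -c "
from wov import *
wov((.6995,-.0515,-.047),.01,'pics/w3.png',box=(130,120,430,340))
c=cam('scene');crop(c['image'],220,120,380,240,5,'pics/s3.png')"
```

```text
3.0333 [0.6444 0.0412 0.0638] [ 3.1406e+00 -7.5700e-02 -2.5000e-03] [ 0.5 -0.5  0.5] 0.0399728366353444
```

View pics/w3.png

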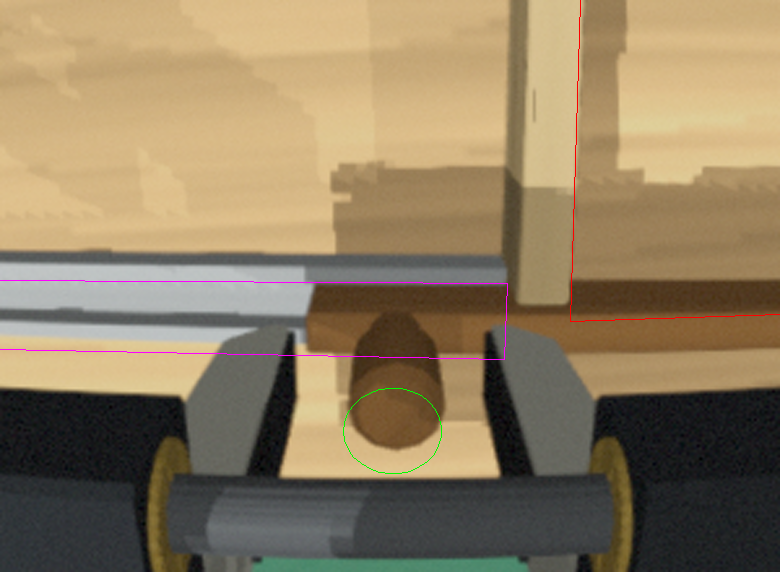

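View pics/s3.png

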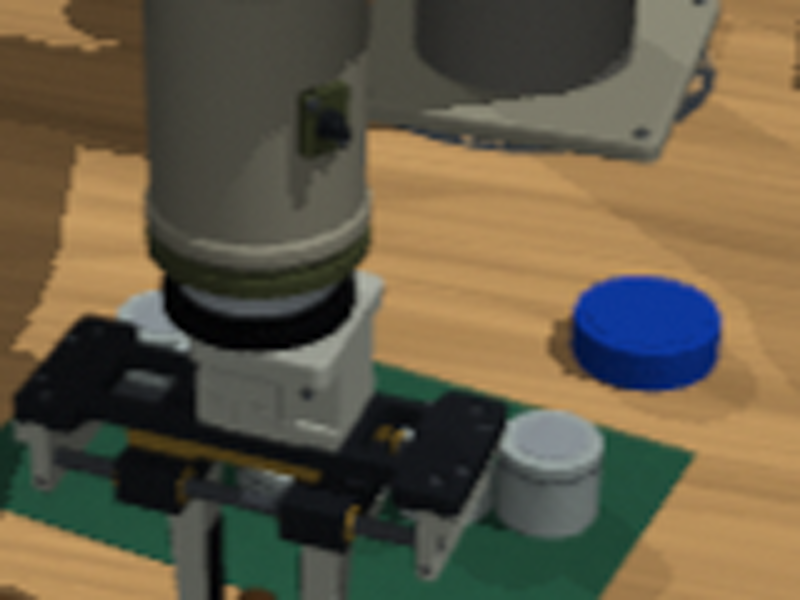

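>>> drive_tool --pt "0.57 0.01 0.25 0 0 0 0" --pt "0.57 0.03 0.55 0 0 0 0" --pt "0.57 0.04 0.9 0 0 0 0" --pt "0.57 0.06 1.25 0 0 0 0" --pt "0.57 0.08 1.6 0 0 0 0" --pt "0.57 0.09 1.95 0 0 0 0" --pt "0.57 0.11 2.3 0 0 0 0" --pt "0.57 0.12 2.65 0 0 0 0" --pt "0.57 0.14 3.0 0 0 0 0" --pt "0.57 0.16 3.35 0 0 0 0" --pt "0.57 0.17 3.7 0 0 0 0" --pt "0.57 0.19 4.05 0 0 0 0" --pt "0.57 0.2 4.3 0 0 0 0" --pt "0.57 0.21 4.5 0 0 0 0" --pt "0.57 0.22 4.6 0 0 0 0" --pt "0.57 0.22 4.6 0 0 0 0" --pt "0.57 0.22 4.6 0 0 0 0"

```text
t: 4.55
tool_pos: [0.6505, 0.157, 0.0644]
orientation: [-3.14, 0.074, 0.001]
force: [-0.5, -0.1, 0.3]
opening: 0.0397
```

```bash
python3 -c "
from wov import *
wov((.6995,-.0515,-.047),.115,'pics/w4.png',box=(130,60,530,340),sc=2)"
```

```text
4.55 [0.6505 0.157  0.0644] [-3.1404e+00  7.4200e-02  9.0000e-04] [-0.5 -0.1  0.3] 0.039712010617981366
```

View pics/w4.png

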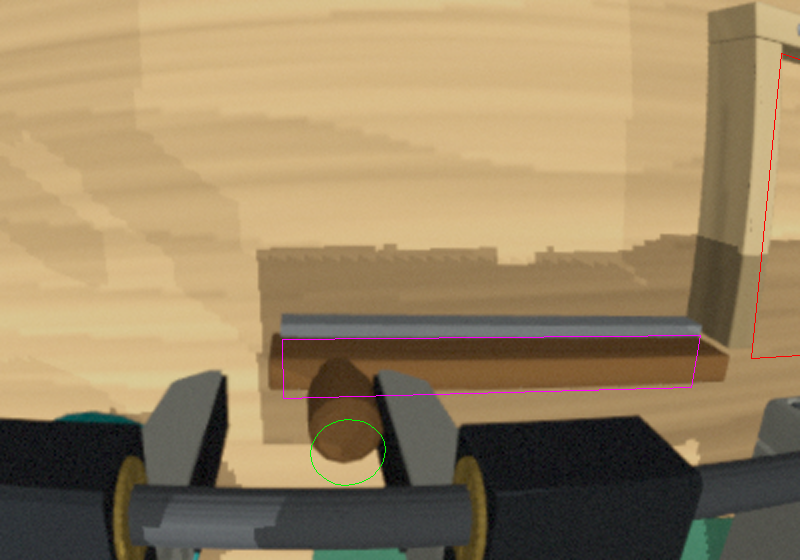

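>>> drive_tool --pt "0.57 0 0.06 0 0 0 0" --pt "0.57 0 0.12 0 0 0 0" --pt "0.57 0.01 0.16 0 0 0 0" --pt "0.57 0.01 0.16 0 0 0 0"

```text
t: 4.93
tool_pos: [0.6507, 0.1577, 0.0643]
orientation: [3.136, -0.076, -0.002]
force: [-2.3, -12.7, 2.8]
opening: 0.0401
```

>>> drive_tool --pt "0.57 0 -0.3 0 0 0 0" --pt "0.57 0 -0.5 0 0 0 0" --pt "0.57 0 -0.5 0.8 0 0 0" --pt "0.57 0 -0.5 1.8 0 0 0" --pt "0.57 0 -0.5 3 0 0 0" --pt "0.57 -1 -1.1 3.4 0 0 0" --pt "0.72 -2.4 -1.8 3.4 0 0 -0.04" --pt "0.72 -3.8 -2.5 3.4 0 0 -0.08" --pt "0.72 -5.2 -3.3 3.4 0 0 -0.119" --pt "0.72 -6.6 -4.1 3.4 0 0 -0.119" --pt "0.72 -8 -4.9 3.4 0 0 -0.119" --pt "0.72 -9 -5.4 3.4 0 0 -0.119" --pt "0.72 -9.55 -5.68 3.4 0 0 -0.119" --pt "0.72 -9.55 -5.68 3.4 0 0 -0.119" --pt "0.72 -9.55 -5.68 3.4 0 0 -0.119"

```text
t: 6.18
tool_pos: [0.4125, 0.0187, 0.1501]
orientation: [-3.13, 0.263, -0.003]
force: [-0.5, 0.0, 0.2]
opening: 0.0258
```

```bash
python3 -c "
from wov import *
tins=[(.468,.0096,.024,.039),(.466,.0739,.042,.025),(.4455,-.0492,.042,.025)]
wov((.6995,-.0515,-.047),.115,'pics/w5.png',tins,box=(80,20,480,340),sc=1.9)
from ov import *
c=cam('scene');overlay(c,(.6975,-.051,-.047),.115,[],150,150,370,320,3.6,'pics/s5.png')"
```

```text
6.1833 [0.4125 0.0187 0.1501] [-3.13    0.2626 -0.0033] [-0.5  0.   0.2] 0.02580650750236951
```

View pics/w5.png

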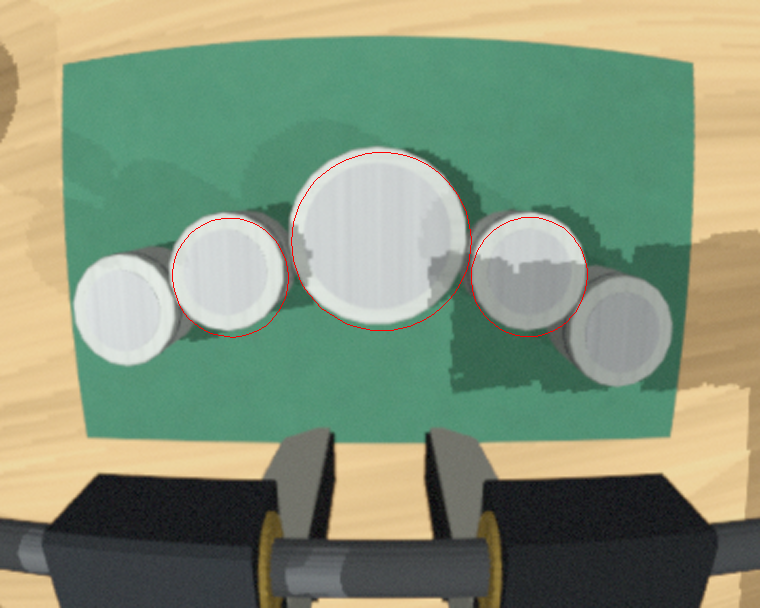

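View pics/s5.png

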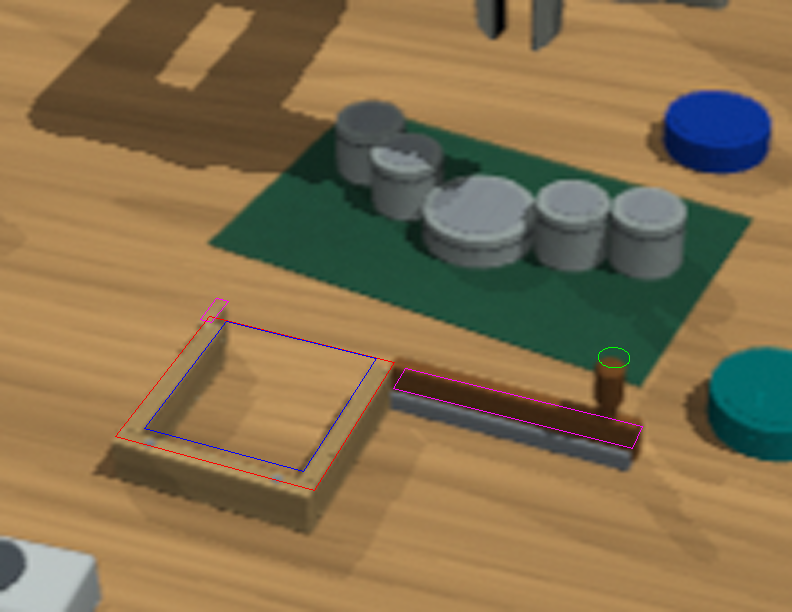

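>>> drive_tool --pt "0.72 0 0 -1 0 0 0" --pt "0.72 0 0 -2 0 0 0" --pt "0.72 0 0 -3 0 0 0" --pt "0.72 0 0 -3.8 0 0 0" --pt "0.72 0 0 -4.3 0 0 0" --pt "0.72 0 0 -4.6 0 0 0" --pt "0.72 0 0 -4.7 0 0 0" --pt "0.72 0 0 -4.7 0 0 0"

```text
t: 6.95
tool_pos: [0.4124, 0.0192, 0.0318]
orientation: [-3.131, 0.26, 0.002]
force: [0.0, 0.2, -0.1]
opening: 0.0261
```

```bash
python3 -c "
from wov import *
tins=[(.468,.0096,.024,.039),(.466,.0739,.042,.025),(.4455,-.0492,.042,.025)]
wov((.6995,-.0515,-.047),.115,'pics/w6.png',tins,box=(80,20,480,340),sc=1.9)
c=cam('scene');crop(c['image'],220,120,380,240,5,'pics/s6.png')"
```

```text
6.95 [0.4124 0.0192 0.0318] [-3.1307e+00  2.5990e-01  1.6000e-03] [ 0.   0.2 -0.1] 0.026081787276198778
```

View pics/w6.png

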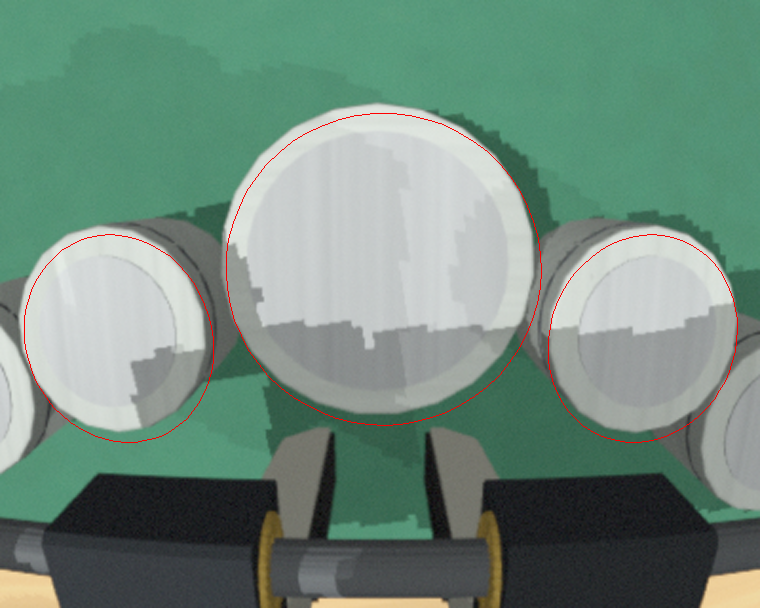

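View pics/s6.png

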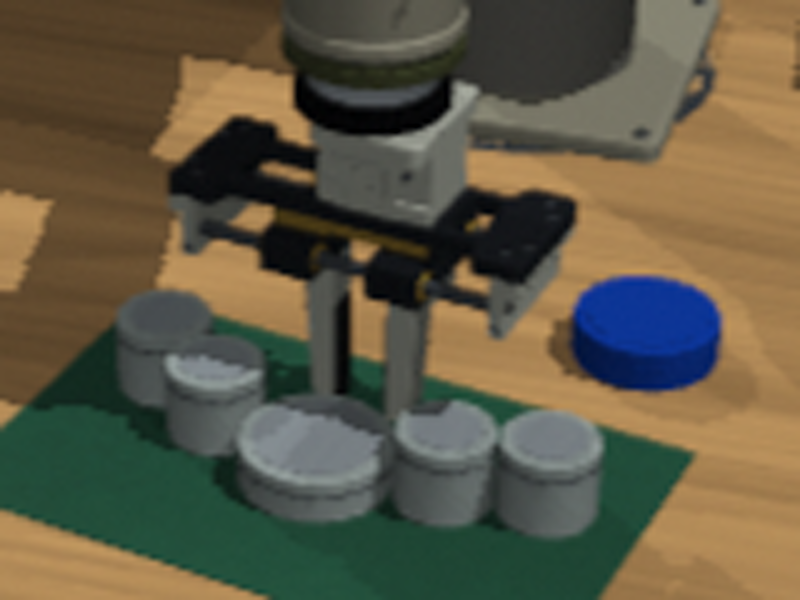

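>>> drive_tool --pt "0.72 0.2 -0.03 0 0 0 0" --pt "0.72 0.39 -0.07 0 0 0 0" --pt "0.72 0.55 -0.09 0 0 0 0" --pt "0.72 0.71 -0.12 0 0 0 0" --pt "0.72 0.89 -0.15 0 0 0 0" --pt "0.72 1.07 -0.18 0 0 0 0" --pt "0.72 1.26 -0.21 0 0 0 0" --pt "0.72 1.45 -0.24 0 0 0 0" --pt "0.72 1.64 -0.27 0 0 0 0" --pt "0.72 1.83 -0.31 0 0 0 0" --pt "0.72 2.02 -0.34 0 0 0 0" --pt "0.72 2.21 -0.37 0 0 0 0" --pt "0.72 2.4 -0.4 0 0 0 0" --pt "0.72 2.58 -0.43 0 0 0 0" --pt "0.72 2.7 -0.45 0 0 0 0" --pt "0.72 2.76 -0.46 0 0 0 0" --pt "0.72 2.76 -0.46 0 0 0 0"

```text
t: 8.47
tool_pos: [0.4816, 0.0073, 0.0321]
orientation: [3.131, -0.261, 0.0]
force: [0.1, 0.1, 0.2]
opening: 0.0258
```

```bash
python3 -c "
from wov import *
wov((.6995,-.0515,-.047),.115,'pics/w7.png',[],box=(80,20,480,340),sc=1.9)
c=cam('scene');crop(c['image'],180,130,380,280,4,'pics/s7.png')"
```

```text
8.4667 [0.4816 0.0073 0.0321] [ 3.1307e+00 -2.6080e-01  5.0000e-04] [0.1 0.1 0.2] 0.02582535895151571
```

View pics/w7.png

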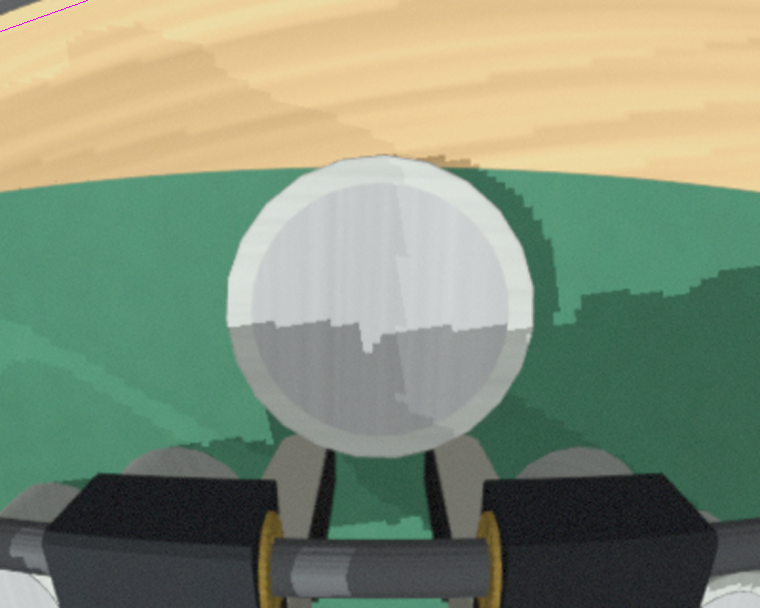

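View pics/s7.png

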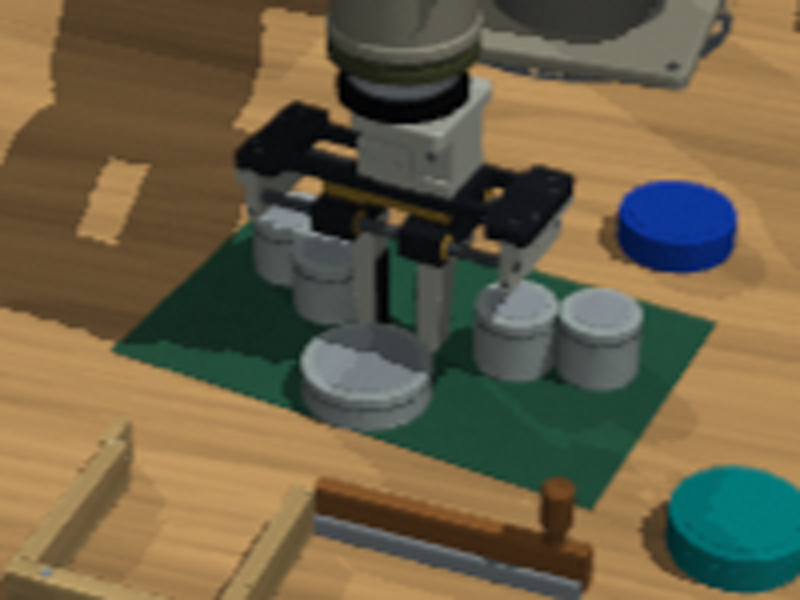

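>>> drive_tool --pt "0.72 0.2 -0.03 0 0 0 0" --pt "0.72 0.39 -0.07 0 0 0 0" --pt "0.72 0.59 -0.1 0 0 0 0" --pt "0.72 0.73 -0.12 0 0 0 0" --pt "0.72 0.79 -0.13 0 0 0 0" --pt "0.72 0.79 -0.13 0 0 0 0" --pt "0.72 0.5 -0.08 0 0 0 0" --pt "0.72 0.32 -0.05 0 0 0 0" --pt "0.72 0.36 0.15 0 0 0 -0.1" --pt "0.72 0.44 0.35 0 0 0 -0.2" --pt "0.72 0.52 0.53 0 0 0 -0.29" --pt "0.72 0.58 0.68 0 0 0 -0.347" --pt "0.72 0.58 0.68 0 0 0 -0.347" --pt "0.72 0.58 0.68 0 0 0 -0.347"

```text
t: 9.73
tool_pos: [0.4952, 0.0245, 0.0321]
orientation: [3.04, -0.793, -0.0]
force: [0.6, -0.9, -0.1]
opening: 0.0259
```

```bash
python3 -c "
from wov import *
wov((.6995,-.0515,-.047),.115,'pics/w8.png',[(.5452,-.0033,.024,.039)],box=(80,20,480,340),sc=1.9)
from ov import *
c=cam('scene');overlay(c,(.6975,-.051,-.047),.115,[(.5437,-.0033,.024,.039),(.6225,-.048,.024,.039)],180,130,380,280,4,'pics/s8.png')"
```

```text
9.7333 [0.4952 0.0245 0.0321] [ 3.0397e+00 -7.9340e-01 -3.0000e-04] [ 0.6 -0.9 -0.1] 0.025898341062701943
```

View pics/w8.png

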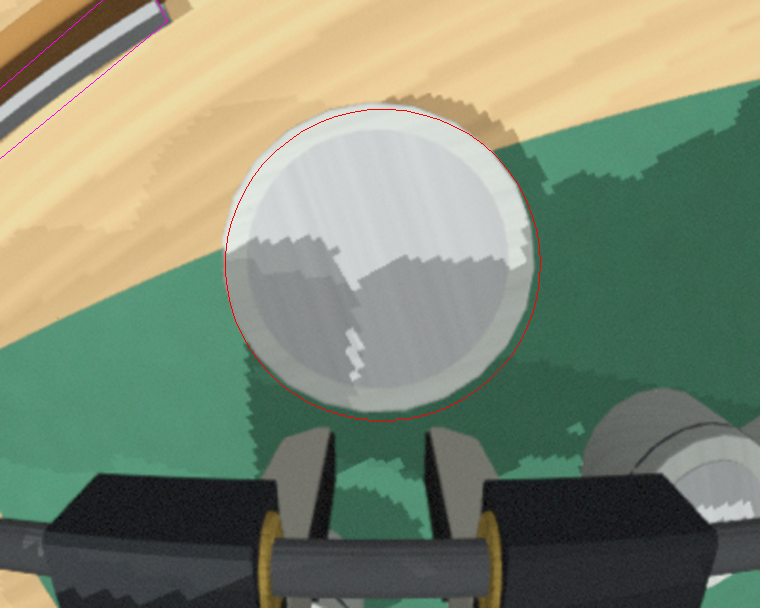

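View pics/s8.png

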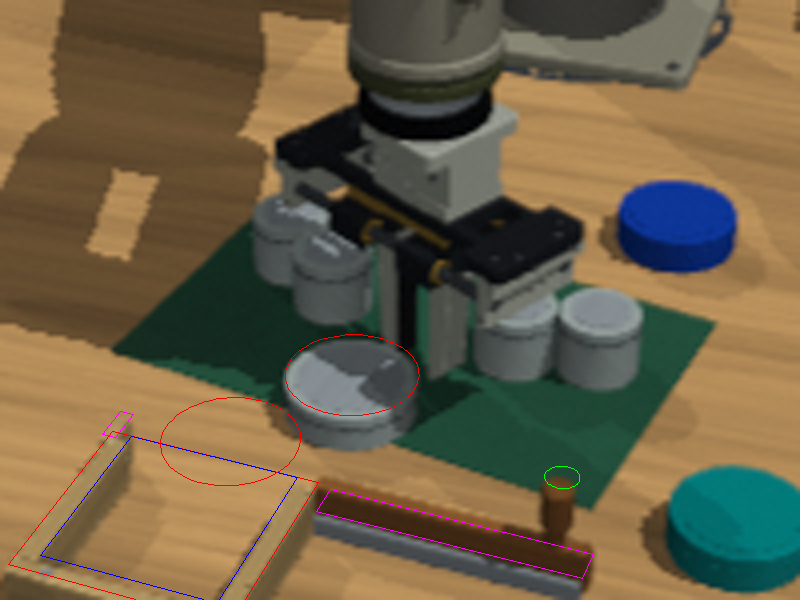

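>>> drive_tool --pt "0.72 0.17 -0.1 0 0 0 0" --pt "0.72 0.34 -0.19 0 0 0 0" --pt "0.72 0.48 -0.27 0 0 0 0" --pt "0.72 0.64 -0.36 0 0 0 0" --pt "0.72 0.82 -0.46 0 0 0 0" --pt "0.72 1.02 -0.58 0 0 0 0" --pt "0.72 1.24 -0.7 0 0 0 0" --pt "0.72 1.46 -0.82 0 0 0 0" --pt "0.72 1.68 -0.95 0 0 0 0" --pt "0.72 1.9 -1.07 0 0 0 0" --pt "0.72 2.12 -1.2 0 0 0 0" --pt "0.72 2.34 -1.32 0 0 0 0" --pt "0.72 2.56 -1.44 0 0 0 0" --pt "0.72 2.78 -1.57 0 0 0 0" --pt "0.72 3.0 -1.69 0 0 0 0" --pt "0.72 3.2 -1.81 0 0 0 0" --pt "0.72 3.38 -1.91 0 0 0 0" --pt "0.72 3.52 -1.99 0 0 0 0" --pt "0.72 3.58 -2.02 0 0 0 0" --pt "0.72 3.58 -2.02 0 0 0 0"

```text
t: 11.5
tool_pos: [0.5856, -0.0264, 0.0321]
orientation: [3.039, -0.798, 0.0]
force: [-0.6, 0.2, -0.3]
opening: 0.0261
```

```bash
python3 -c "
from wov import *
wov((.6995,-.0515,-.047),.115,'pics/w9.png',[(.6246,-.048,.024,.039)],box=(80,20,480,340),sc=1.9)
from ov import *
c=cam('scene');overlay(c,(.6975,-.051,-.047),.115,[(.6228,-.048,.024,.039)],160,150,360,300,4,'pics/s9.png')"
```

```text
11.5 [ 0.5856 -0.0264  0.0321] [ 3.0386e+00 -7.9760e-01  5.0000e-04] [-0.6  0.2 -0.3] 0.02613727691177254
```

View pics/w9.png

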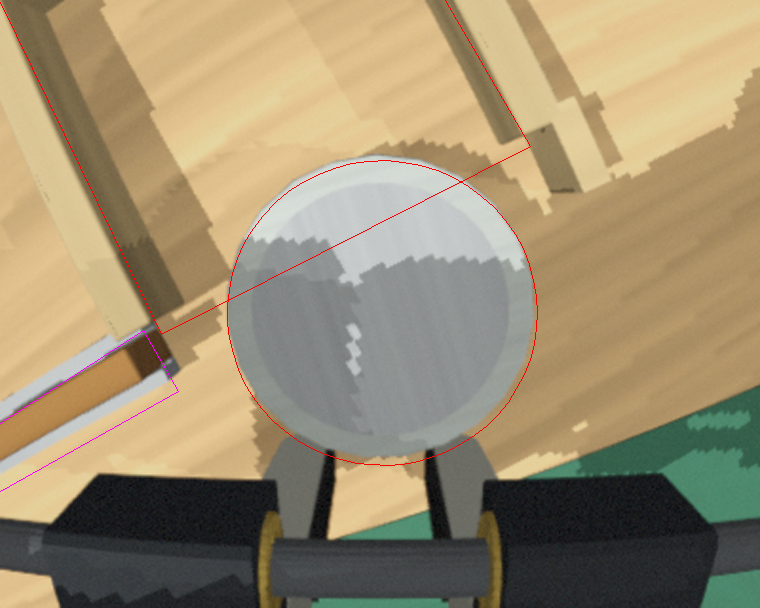

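View pics/s9.png

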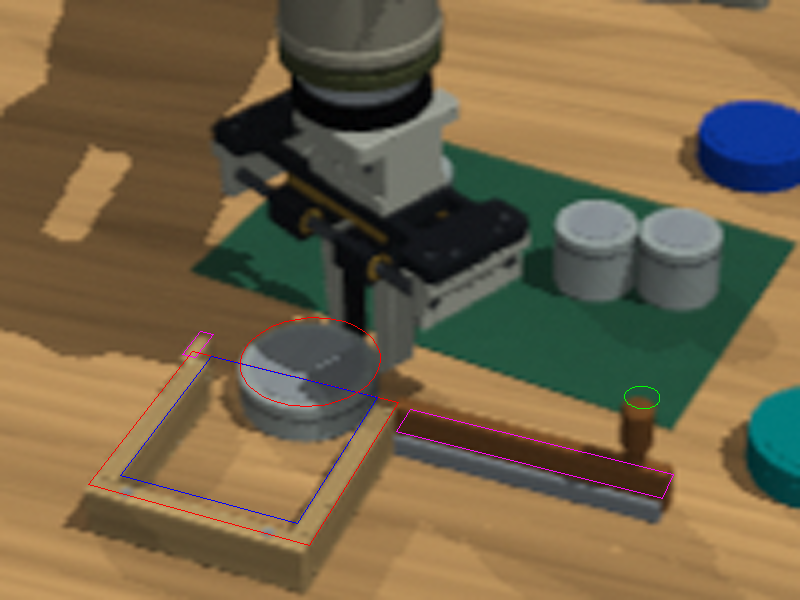

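>>> drive_tool --pt "0.72 -0.2 0.12 0 0 0 0" --pt "0.72 -0.42 0.24 0 0 0 0" --pt "0.72 -0.51 0.0 0 0 0 0.117" --pt "0.72 -0.6 -0.25 0 0 0 0.233" --pt "0.72 -0.66 -0.51 0 0 0 0.35" --pt "0.72 -0.68 -0.77 0 0 0 0.466" --pt "0.72 -0.68 -0.77 0 0 0 0.466" --pt "0.72 -0.68 -0.77 0 0 0 0.466"

```text
t: 12.27
tool_pos: [0.5678, -0.0451, 0.0321]
orientation: [-3.14, 0.081, 0.0]
force: [0.4, 0.3, -0.1]
opening: 0.0265
```

```bash
python3 -c "
from wov import *
wov((.6995,-.0515,-.047),.115,'pics/w10.png',[(.6246,-.048,.024,.039)],box=(80,20,480,340),sc=1.9)"
```

```text
12.2667 [ 0.5678 -0.0451  0.0321] [-3.1404e+00  8.0700e-02  3.0000e-04] [ 0.4  0.3 -0.1] 0.026479695011762738
```

View pics/w10.png

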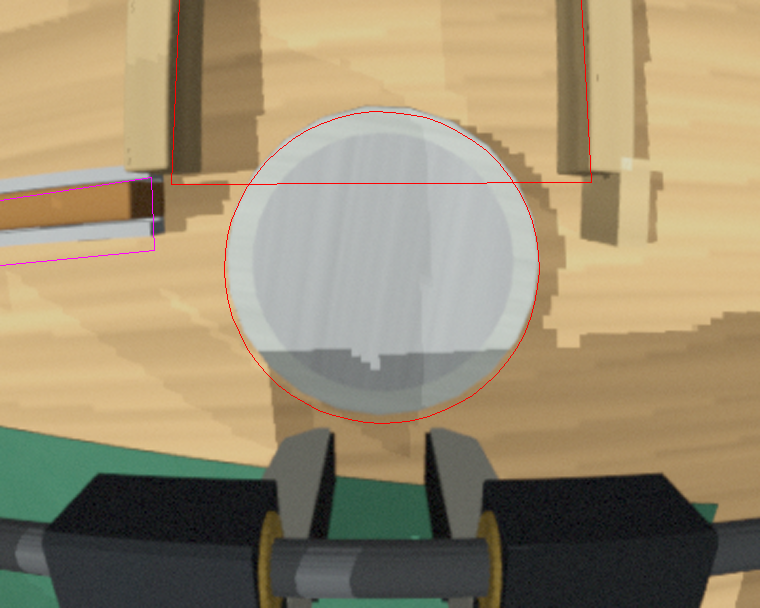

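>>> drive_tool --pt "0.72 0.2 -0.01 0 0 0 0" --pt "0.72 0.38 -0.02 0 0 0 0" --pt "0.72 0.54 -0.02 0 0 0 0" --pt "0.72 0.72 -0.03 0 0 0 0" --pt "0.72 0.92 -0.04 0 0 0 0" --pt "0.72 1.14 -0.05 0 0 0 0" --pt "0.72 1.36 -0.06 0 0 0 0" --pt "0.72 1.58 -0.07 0 0 0 0" --pt "0.72 1.8 -0.08 0 0 0 0" --pt "0.72 2.02 -0.09 0 0 0 0" --pt "0.72 2.24 -0.1 0 0 0 0" --pt "0.72 2.46 -0.11 0 0 0 0" --pt "0.72 2.68 -0.12 0 0 0 0" --pt "0.72 2.9 -0.13 0 0 0 0" --pt "0.72 3.12 -0.14 0 0 0 0" --pt "0.72 3.32 -0.15 0 0 0 0" --pt "0.72 3.5 -0.16 0 0 0 0" --pt "0.72 3.62 -0.17 0 0 0 0" --pt "0.72 3.69 -0.17 0 0 0 0" --pt "0.72 3.69 -0.17 0 0 0 0"

```text
t: 13.98
tool_pos: [0.6609, -0.0496, 0.0321]
orientation: [-3.141, 0.074, -0.0]
force: [-0.5, 0.1, -0.1]
opening: 0.0259
```

```bash
python3 -c "
from wov import *
wov((.6995,-.0515,-.047),.115,'pics/w11.png',[(.7055,-.0518,.024,.039)],box=(80,20,480,340),sc=1.9)
from ov import *
c=cam('scene');overlay(c,(.6975,-.051,-.047),.115,[(.7035,-.0518,.024,.039)],160,150,360,300,4,'pics/s11.png')"
```

```text
13.9833 [ 0.6609 -0.0496  0.0321] [-3.1407e+00  7.4100e-02 -4.0000e-04] [-0.5  0.1 -0.1] 0.025948559286777327
```

View pics/w11.png

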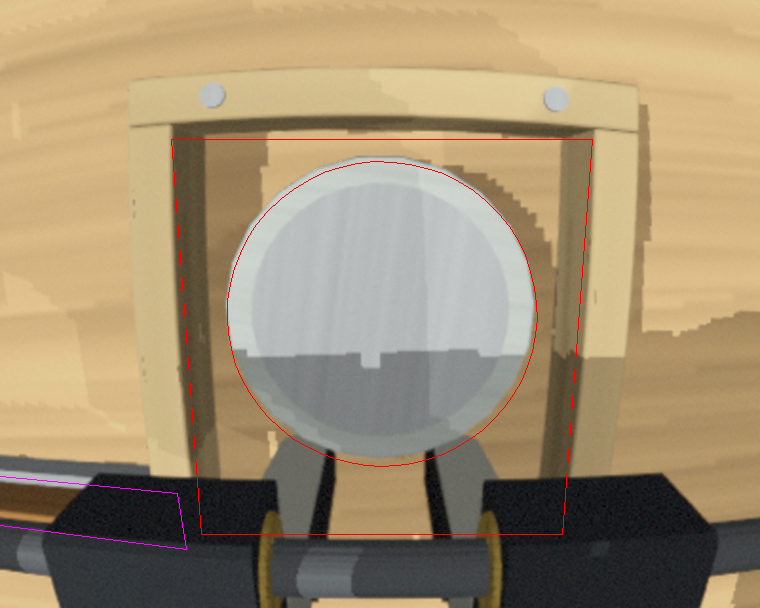

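View pics/s11.png

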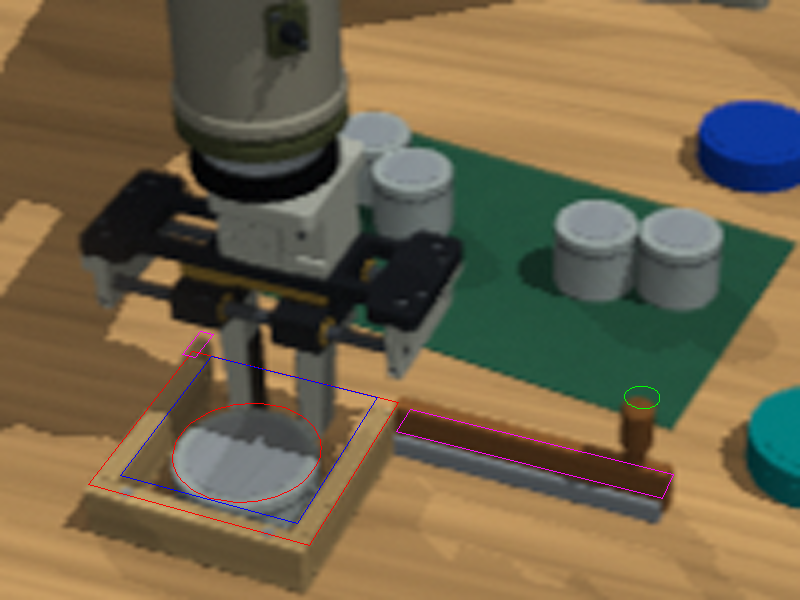

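>>> drive_tool --pt "0.72 -0.2 0.01 0 0 0 0" --pt "0.72 -0.32 0.01 0.5 0 0 0" --pt "0.72 -0.32 0.01 1.8 0 0 0" --pt "0.72 -0.32 0.01 3.2 0 0 0" --pt "0.72 -0.32 0.5 4.6 0 0 0" --pt "0.57 -0.35 1.8 5.1 0 0 0" --pt "0.57 -0.37 3.2 5.1 0 0 0" --pt "0.57 -0.4 4.6 5.1 0 0 0" --pt "0.57 -0.41 6.0 5.1 0 0 0" --pt "0.57 -0.41 7.2 5.1 0 0 0" --pt "0.57 -0.41 7.93 5.1 0 0 0" --pt "0.57 -0.41 7.93 5.1 0 0 0" --pt "0.57 -0.41 7.93 4.2 0 0 0" --pt "0.57 -0.41 7.93 3.3 0 0 0" --pt "0.57 -0.41 7.93 2.4 0 0 0" --pt "0.57 -0.41 7.93 1.7 0 0 0" --pt "0.57 -0.41 7.93 1.3 0 0 0" --pt "0.57 -0.41 7.93 1.3 0 0 0"

```text
t: 15.58
tool_pos: [0.6482, 0.1475, 0.0621]
orientation: [3.14, -0.075, -0.007]
force: [-0.4, 0.8, -0.1]
opening: 0.0401
```

```bash
python3 -c "
from wov import *
wov((.6995,-.0515,-.047),.115,'pics/w12.png',[],box=(130,60,530,340),sc=2)"
```

```text
15.5833 [0.6482 0.1475 0.0621] [ 3.1397 -0.0751 -0.007 ] [-0.4  0.8 -0.1] 0.04010952240523555
```

View pics/w12.png

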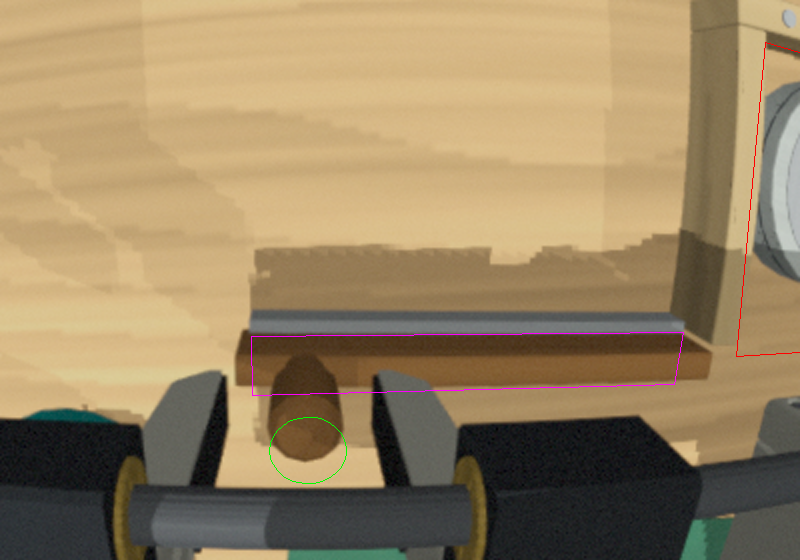

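>>> drive_tool --pt "0.57 -0.01 -0.25 0 0 0 0" --pt "0.57 -0.02 -0.5 0 0 0 0" --pt "0.57 -0.04 -0.8 0 0 0 0" --pt "0.57 -0.05 -1.1 0 0 0 0" --pt "0.57 -0.07 -1.4 0 0 0 0" --pt "0.57 -0.08 -1.75 0 0 0 0" --pt "0.57 -0.1 -2.1 0 0 0 0" --pt "0.57 -0.12 -2.45 0 0 0 0" --pt "0.57 -0.13 -2.8 0 0 0 0" --pt "0.57 -0.15 -3.15 0 0 0 0" --pt "0.57 -0.16 -3.5 0 0 0 0" --pt "0.57 -0.18 -3.85 0 0 0 0" --pt "0.57 -0.2 -4.2 0 0 0 0" --pt "0.57 -0.21 -4.5 0 0 0 0" --pt "0.57 -0.22 -4.75 0 0 0 0" --pt "0.57 -0.23 -4.95 0 0 0 0" --pt "0.57 -0.24 -5.05 0 0 0 0" --pt "0.57 -0.24 -5.1 0 0 0 0" --pt "0.57 -0.24 -5.1 0 0 0 0" --pt "0.57 -0.24 -5.1 0 0 0 0"

```text
t: 17.3
tool_pos: [0.6444, 0.0211, 0.0647]
orientation: [3.141, -0.074, 0.001]
force: [0.2, -0.0, 0.7]
opening: 0.0394
```

>>> drive_tool --pt "0.57 0 -0.06 0 0 0 0" --pt "0.57 0 -0.12 0 0 0 0" --pt "0.57 -0.01 -0.18 0 0 0 0" --pt "0.57 -0.01 -0.18 0 0 0 0"

```text
t: 17.63
tool_pos: [0.6444, 0.0197, 0.0648]
orientation: [-3.136, 0.072, -0.001]
force: [3.0, 13.0, -1.2]
opening: 0.0402
```

```bash
python3 -c "
from wov import *
wov((.6995,-.0515,-.047),0,'pics/w13.png',[],box=(130,20,530,320),sc=2)"
```

```text
17.6333 [0.6444 0.0197 0.0648] [-3.1364e+00  7.2300e-02 -1.5000e-03] [ 3.  13.  -1.2] 0.04021472104046829
```

View pics/w13.png

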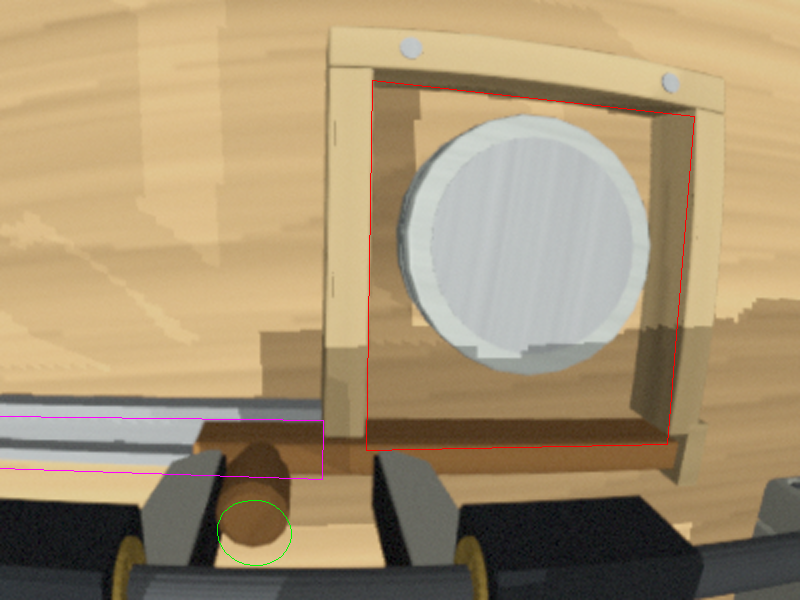

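>>> drive_tool --pt "0.57 0.02 0.3 0 0 0 0" --pt "0.57 0.03 0.6 0 0 0 0" --pt "0.57 0.03 0.6 0.8 0 0 0" --pt "0.57 0.03 0.6 1.8 0 0 0" --pt "0.57 0.03 0.6 3.2 0 0 0" --pt "0.57 0.03 0.6 4.6 0 0 0" --pt "0.57 0.03 0.0 6 0 0 0" --pt "0.57 0.03 -1.5 6.5 0 0 0" --pt "0.57 0.03 -3 6.5 0 0 0" --pt "0.57 -0.5 -4.5 6.5 0 0 0" --pt "0.57 -1 -6 6.5 0 0 0" --pt "0.57 -1.5 -7.5 6.5 0 0 0" --pt "0.57 -2 -9 6.5 0 0 0" --pt "0.57 -2.5 -10.5 6.5 0 0 0" --pt "0.57 -3 -12 6.5 0 0 0" --pt "0.57 -3.5 -13 6.5 0 0 0" --pt "0.57 -3.5 -13 6.5 0 0 0" --pt "0.57 -3.5 -13 6.5 0 0 0"

```text
t: 19.18
tool_pos: [0.5558, -0.3098, 0.2271]
orientation: [3.14, -0.079, -0.0]
force: [-0.2, 0.5, -0.0]
opening: 0.0404
```

```bash
python3 -c "
from ov import *
T=[(.4646,.0739,.042,.025),(.444,-.0492,.042,.025),(.458,.1245,.042,.025),(.412,-.0882,.042,.025),(.7035,-.0518,.024,.039)]
overlay(cam('scene'),(.6975,-.051,-.047),0.,T,160,150,360,300,4,'pics/s14.png')
overlay(cam('top'),(.6975,-.051,-.047),0.,T,190,90,350,290,3,'pics/t14.png')
print(robot.read_state())"
```

```text
{'t': 19.2833, 'q': array([-5.85465483e-01,  2.34942107e-01,  1.40093534e+00,  3.04082540e-04,
        1.50579007e+00,  1.03236226e+00]), 'dq': array([ 2.12182466e-02, -9.54640267e-04,  1.41011845e-03, -5.46986023e-05,
       -4.71745999e-04, -1.94452565e-03]), 'joint_torque': array([-1.50966156e+00, -6.11368704e+01, -4.92069912e+01, -9.40530561e-02,
       -7.64039252e-02, -1.60275889e-02]), 'tool_pos': array([ 0.5568599 , -0.30764328,  0.22714297]), 'orientation': array([-3.14042674e+00,  7.38940253e-02, -1.54447340e-04]), 'force': array([-0.21973263,  0.43114405,  0.22568212]), 'wrist_torque': array([0.00844637, 0.01019805, 0.02601685]), 'opening': 0.03986201218095944}
```

View pics/s14.png

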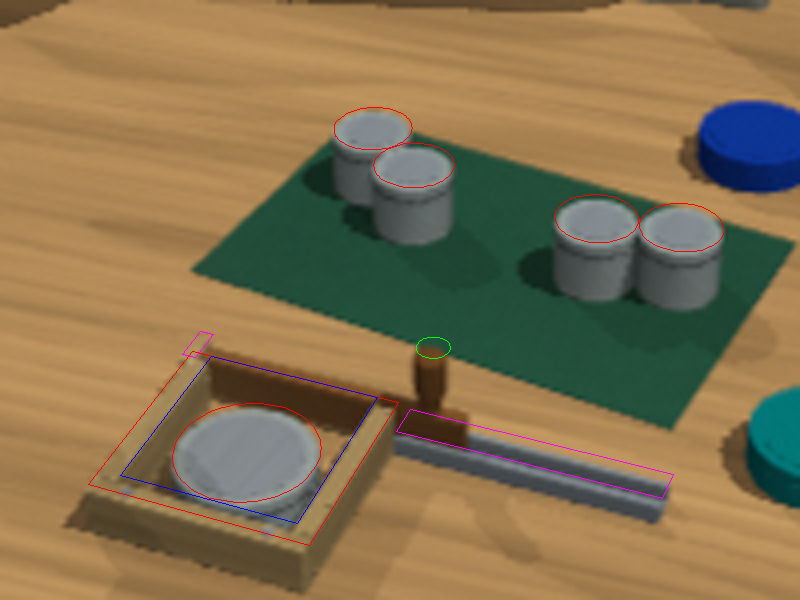

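View pics/t14.png

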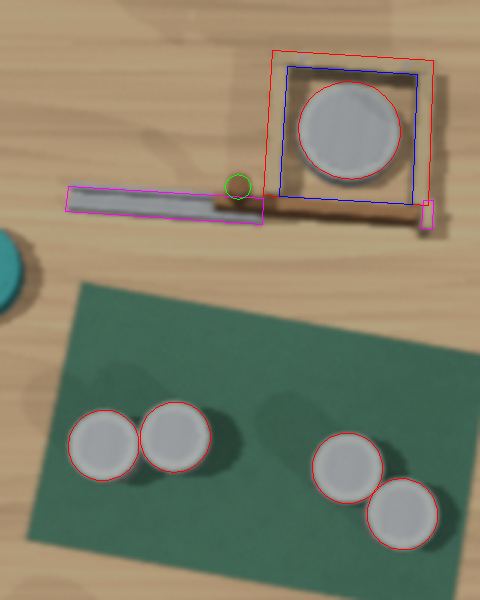

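Both views show the tin in the bay (top crop about 349,131) and the gate shut, with the knob on the model circle at (238,187). The four narrow tins still sit on their original outlines, so I'm handing in.

```bash
python3 -c "
from plant import robot
print(robot.close_job())"
```

```text
the job is handed in; nothing more can be done
None
```

The job is done and handed in after about 19 s of the 72 s allowed. The gate was opened, the wide tin slid into the bay, and the gate shut behind it.

**What I did**
- **Gate open:** I hooked the knob between the fingers and pushed the gate to its stop, which showed as about 13 N of resistance.
- **Tin:** I pushed the wide tin straight out of the cluster until it was about 45 mm clear of the nearest tins. Two more straight pushes took it into the bay. It stayed on the table throughout.
- **Gate shut:** I pushed the gate back to its end stop, again about 13 N, then backed off and moved the arm away.

**Last checks**
- In the scene and top pictures the wide tin lies inside the bay walls, about 6 mm past the centre.
- The knob is at its shut position.
- The four narrow tins match their starting outlines to within a pixel or so.
- The arm touched nothing when I handed in.
- I did not measure the spool, glue or scissors again at the end, but no move went near them.

**Disagreement:** The wrist camera placed things about 4 to 6 mm further out in x than the other two cameras. I took it to be a calibration bias and used the scene and top values shifted by about 2 mm. The pushes and the knob contacts agreed with that.

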